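Check the spring travel of a gas regulator

ROBOT

A 7-joint arm with a two-finger parallel gripper is mounted at the origin on the work surface. World frame = base frame: x ahead of the robot, y to its left, z up, the work surface at z = 0. Lengths are in m, angles in rad, forces in N, time in s.
With the tool pointing down it reaches from about 0.4 to 0.875 m from the base axis. Payload 19.3 kg.
Tool frame: the origin (TCP) lies on the centre line of the jaws, within the pads' length; the fingertips stand 19 mm ahead of it and the grasp point (between the pads) is the TCP (bot.nose_length is the distance from the TCP to the fingertips, in m); y points along the fingers, z is the direction in which the jaws open and shut, and the axes are right-handed (so a half turn about y gives the same grasp; the last joint's range is limited). The gripper opens to 85 mm and grips with 20 to 120 N. Pads are 22 mm wide; open, the fingers measure 114 mm over their backs; the gripper's body (76 mm by 85 mm) begins 54 mm behind the grasp point. The pads swing forward as they close: fully open they stand 13 mm farther back than shut.
Start: joints at [-1.187, 0.521, -0.036, 1.599, 0.021, 1.021, -0.113], TCP at [0.274, 0.562, 0.25] pointing down, gripper open.
Joint ranges: [-2.91, 2.91], [-0.3, 2.13], [-1.5, 1.42], [0.17, 2.43], [-1.26, 4.41], [0.16, 1.93], [-2.52, 2.52]. Speed limits (rad/s): [1.89, 1.89, 2.39, 2.39, 3.01, 3.01, 3.01].

INTERFACE

Orientations are given as [roll, pitch, yaw] about the fixed x, y, z axes, in that order (R = Rz(yaw) Ry(pitch) Rx(roll)).
In Python, from workcell import observe, cams, workorder, bot gives the robot as it stands. The module is installed in compiled form; this text tells all that it offers.
- The arm moves only by the tool apply_moves, never from a script. Its arguments are lists of equal length, an entry for each row: "jaw": the opening, from -1 (shut) to 1 (fully open), so that 0 is half open; "translation": the shift along the world's x, y, z in m, a list of three; "angular": the turn, a rotation vector about the world's x, y, z in degrees, a list of three. In form: {"jaw": [jaw, ...], "translation": [[x, y, z], ...], "angular": [[ax, ay, az], ...]}. A call has 1 to 5 rows; each row is the pose to reach, as a shift and turn from the pose commanded when the call began; what a row does not reach only later rows make up. A row lasts 1/10 s, in which the tool goes at most 50 mm and 8.59 degrees, less where a joint would pass 70% of its speed; a pose out of reach is approached as far as the arm can. A call with a gripper value outside its range is refused whole. The fingers move at their own pace and stop on an object; "newtons" is the grip in N (left out, the last holds). Time passes only in rows, so rows that repeat a pose let the fingers close. It gives the time, the measured TCP pose, the force and the opening at its end, in the units of the state.
- observe(): the state, without advancing time (a new reading comes with each control period).
- cams.grab_frame(name): name is "side" or "top"; returns a dict with "pixels" (384x512x3 uint8, red, green, blue), "mtx" (3x3 intrinsics, pixels), "R" (3x3) and "t" (3): a world point X has camera coordinates R X + t. Camera axes: x right, y down, z forward; pixel columns grow to the right and rows downward; lengths in m; the calibration is good to about 2 mm. A picture is of the moment at which its call begins. There is no depth.
- workorder.job_done(): hands the job in, once; it reports no verdict.
The state is a dict: "clock": time; "qpos": joint angles; "qd": joint speeds; "joint_efforts": joint torques, N m; "position": TCP position; "tool_rot": TCP orientation; "force": force on the tool from outside, world axes, zero at the start; "moment": the same for the moment, N m; "grip_width": finger opening in m.
Only numpy, scipy, OpenCV 4.12 (cv2) and the standard library are available. Lean on these libraries where they do the work, as an engineer would, in place of code of your own. Each camera call takes 0.05 s, during which the arm holds its last target. There are 200 camera calls.

TASK

Check the spring of the open regulator with the blue ring: pick up the red-handled flat-footed tamper, press the regulator's steel plate squarely down with it until it bottoms out level, and keep it there for a second. Then let the plate come back up and stand the tamper upright on the green mat.

Things in the scene. Friction and masses are not known exactly. Their poses are not given: they have to be found in the camera images.
- tamper: Loose tamper standing on the bench, about 0.3 kg: flat round steel foot, 50 mm diameter, 12 mm thick, and a straight round red handle, 28 mm diameter, from 12 to 86 mm above the underside. Origin at the centre of the underside, z up along the handle. A similar tool with a black handle on a thin shank is not the one.
- blue_plate (a point): Centre of the top of the steel plate (72 mm diameter, rocks slightly; z its upward normal) in the blue-ringed regulator: an aluminium cup fixed to the bench, 104 mm across, brass port on one side, bore 78 mm, blue rim 50 mm above the bench. Plate top is 44 mm above the bench at rest, 30 mm pressed home. A like regulator with a yellow ring is not the one.
- blue_follower (a joint): How far the blue-ringed regulator's plate is pressed down: 0 at rest, 0.014 m at its hard stop. Spring: starts to give at 5 N, bottoms out at 12 N, and returns when released.
- mat: Flat green plastic mat fixed to the bench, 130 by 130 mm and 4 mm thick, empty at the start. Origin at the centre of its underside, so its top is 4 mm above it; x and y along its sides.
Things that resemble listed ones, but are neither listed nor needed, are in the scene too. Several things look just like the tamper: the one meant starts nearest to the robot's base. Of the things that look like the mat, the larger one is meant.

How it is judged:
By the outcome, as a careful person would: the job done as asked, in the order asked, and still so for the second after the job is handed in, with the robot touching nothing.
It also fails if it takes over 48 s, if anything falls off the work surface, if the arm or the gripper's body presses on something with over 40 N, if the wrist force passes 120 N, or if a joint passes its speed limit or range.

## Working session

There is one attempt and no reset: what is moved stays moved. The work goes in short steps, Python scripts to look and compute and a tool call to move; the robot and the scene stay as the last step left them, time stands still between calls to the robot, and variables do not carry over. Pictures are saved under pics/ and viewed, about 8 in all and at most 12, crops included, and the job is handed in when it is done.

Besides the shell and the picture viewer there is one more tool, called by a JSON object that holds its "name" and its "arguments". apply_moves: Moves the arm, as the interface text tells. Its arguments: {"type":"object","properties":{"jaw":{"type":"array"},"translation":{"type":"array"},"angular":{"type":"array"},"newtons":{"type":"number"}},"required":["jaw","translation","angular"]}

```bash
mkdir -p pics
cat > h.py <<'E'
import numpy as np,cv2
from workcell import observe,cams,workorder,bot
def grab(n,fn=None):
    f=cams.grab_frame(n)
    if fn: cv2.imwrite('pics/'+fn,f['pixels'][:,:,::-1])
    return f
def ray(f,u,v,z):
    d=f['R'].T@np.linalg.inv(f['mtx'])@np.array([u,v,1.]); c=-f['R'].T@f['t']
    return c+d*(z-c[2])/d[2]
def proj(f,X):
    p=f['mtx']@(f['R']@np.array(X)+f['t']); return p[:2]/p[2]
E
python3 - <<'E'
from h import *
for n in('top','side'):
    f=grab(n,n+'1.png'); print(n,-f['R'].T@f['t'],f['R'][2],f['mtx'][0,0])
    np.save(n+'.npy',f,allow_pickle=True)
s=observe();print({k:np.round(v,3) for k,v in s.items()})
E
```

```text
top [3.90859341e-01 1.43096733e-04 8.82141276e-01] [ 0.05986505 -0.00910595 -0.99816495] 348.008738270805
side [ 0.3967922  -0.58747009  0.77082366] [ 0.06233311  0.6275519  -0.77607551] 400.1566533731328
{'clock': np.float64(0.1), 'qpos': array([-1.187,  0.522, -0.036,  1.6  ,  0.021,  1.021, -0.113]), 'qd': array([ 0.   , -0.001, -0.001, -0.001, -0.   ,  0.001,  0.003]), 'joint_efforts': array([ 5.0000e-03, -9.2849e+01,  1.9850e+00, -3.7052e+01,  1.8000e-02,
        6.0000e-03, -0.0000e+00]), 'position': array([0.274, 0.561, 0.25 ]), 'tool_rot': array([-1.572, -0.   , -0.454]), 'force': array([ 0.097, -0.352, -0.436]), 'moment': array([-0.038,  0.006,  0.003]), 'grip_width': np.float64(0.085)}
```

View pics/top1.png

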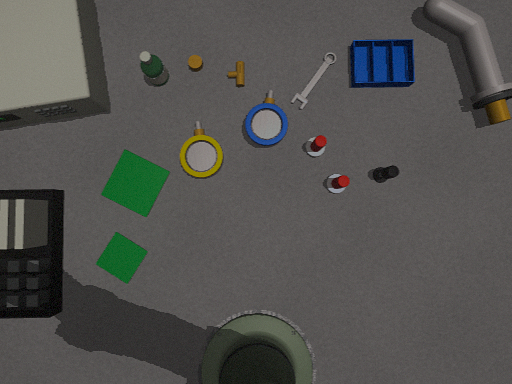

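View pics/side1.png

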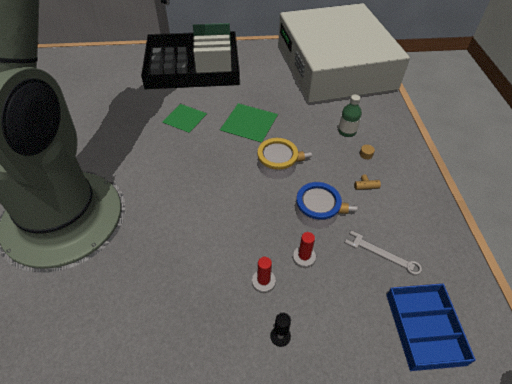

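The top view shows the red tampers at (317,146) and (338,183), the blue regulator at (267,125), and the larger green mat at (136,183). The side view agrees: tampers at (305,250) and (264,275).

```bash
cat > m.py <<'E'
from h import *
def comps(m,amin):
    n,l,s,c=cv2.connectedComponentsWithStats(m.astype(np.uint8)); return [(s[i,4],c[i],l==i) for i in range(1,n) if s[i,4]>amin]
def measure(n,f):
    h=cv2.cvtColor(f['pixels'],cv2.COLOR_RGB2HSV).astype(int); H,S,V=h[...,0],h[...,1],h[...,2]
    for nm,m,z in(('red',((H<8)|(H>172))&(S>150)&(V>60),.086),('blue',(abs(H-110)<12)&(S>150)&(V>70),.05),('green',(abs(H-65)<12)&(S>150)&(V>60),.004)):
        for a,c,k in comps(m,60):
            hull=cv2.convexHull(np.argwhere(k)[:,::-1].astype(np.float32))
            P=np.array([ray(f,u,v,z)[:2] for u,v in hull[:,0]],np.float32)
            (cx,cy),(w,hh),an=cv2.minAreaRect(P)
            e=cv2.fitEllipse(P)
            print(n,nm,a,c.round(),'rect',np.round([cx,cy,w,hh,an],4),'ell',np.round(e[0],4),np.round(e[1],3))
    # white feet
    m=(S<60)&(V>120)
    for a,c,k in comps(m,60):
        hull=cv2.convexHull(np.argwhere(k)[:,::-1].astype(np.float32))
        P=np.array([ray(f,u,v,.012)[:2] for u,v in hull[:,0]],np.float32);
        if a<1500:
            e=cv2.fitEllipse(P);print(n,'white',a,c.round(),np.round(e[0],4),np.round(e[1],3))
E
python3 - <<'E'
from m import *
for n in('top','side'): measure(n,np.load(n+'.npy',allow_pickle=True).item())
E
```

```text
top red 108 [320. 141.] rect [ 5.49300e-01 -1.55000e-01  2.62000e-02  2.49000e-02  4.35883e+01] ell [ 0.5493 -0.1551] [0.026 0.027]
top red 108 [343. 181.] rect [ 4.55600e-01 -2.05500e-01  2.59000e-02  2.47000e-02  4.36623e+01] ell [ 0.4557 -0.2053] [0.026 0.027]
top blue 1832 [381.  63.] rect [ 0.7534 -0.3231  0.1479  0.1079 89.8733] ell [ 0.7528 -0.3199] [0.123 0.218]
top blue 600 [266. 124.] rect [ 6.00700e-01 -3.15000e-02  1.01800e-01  1.00700e-01  8.91657e+01] ell [ 0.6003 -0.0314] [0.102 0.102]
top green 2563 [135. 183.] rect [ 0.4651  0.3005  0.1277  0.1279 62.5677] ell [0.4692 0.2987] [0.156 0.185]
top green 1414 [121. 257.] rect [ 0.2796  0.3333  0.0934  0.0933 57.227 ] ell [0.2799 0.3332] [0.11 0.13]
top white 885 [477.  42.] [ 0.806  -0.5714] [0.116 0.286]
top white 81 [145.  56.] [0.7898 0.2746] [0.025 0.026]
top white 361 [313.  81.] [ 0.7174 -0.1554] [0.05  0.187]
top white 649 [266. 124.] [ 0.6087 -0.0334] [0.072 0.073]
top white 650 [201. 156.] [0.5292 0.1309] [0.072 0.073]
top white 65 [317. 152.] [ 0.542  -0.1576] [0.03  0.041]
top white 368 [  3. 223.] [0.3816 0.62
[... 463 characters left out ...]
101 0.106]
side blue 4126 [429. 327.] rect [ 0.7471 -0.3395  0.1528  0.117  89.9545] ell [ 0.7435 -0.341 ] [0.166 0.18 ]
side white 112 [211.  37.] [0.3643 0.7529] [0.026 0.142]
side white 125 [211.  42.] [0.3667 0.7147] [0.024 0.145]
side white 141 [212.  49.] [0.3663 0.6734] [0.025 0.18 ]
side white 421 [277. 153.] [0.5305 0.1583] [0.07  0.074]
side white 580 [318. 200.] [ 0.6098 -0.008 ] [0.073 0.074]
side white 558 [383. 252.] [ 0.7207 -0.1609] [0.055 0.18 ]
side white 71 [ 69. 244.] [ 0.0359 -0.084 ] [0.014 0.071]
side white 77 [ 75. 256.] [ 0.0573 -0.1159] [0.014 0.074]
side white 180 [304. 258.] [ 0.5506 -0.1566] [0.048 0.049]
side white 219 [263. 282.] [ 0.4563 -0.2064] [0.049 0.05 ]
```

{"name": "apply_moves", "arguments": {"jaw": [1, 1, 1, 1, 1], "translation": [[0.027, -0.033, 0], [0.054, -0.066, 0], [0.081, -0.099, 0], [0.108, -0.132, 0], [0.136, -0.165, 0]], "angular": [[0, 0, -4], [0, 0, -8], [0, 0, -12], [0, 0, -16], [0, 0, -20]], "newtons": 60}}

```text
clock: 0.6
position: [0.4107, 0.3952, 0.2502]
tool_rot: [-1.571, 0.0, -0.806]
force: [2.0, 0.3, 0.5]
grip_width: 0.0852
```

{"name": "apply_moves", "arguments": {"jaw": [1, 1, 1, 1, 1], "translation": [[0.019, -0.042, 0], [0.039, -0.084, 0], [0.058, -0.126, 0], [0.078, -0.168, 0], [0.097, -0.211, 0]], "angular": [[0, 0, -5], [0, 0, -10], [0, 0, -15], [0, 0, -20], [0, 0, -24]]}}

```text
clock: 1.1
position: [0.5074, 0.184, 0.2502]
tool_rot: [-1.571, 0.0, -1.225]
force: [1.0, 0.5, 0.3]
grip_width: 0.0853
```

{"name": "apply_moves", "arguments": {"jaw": [1, 1, 1, 1, 1], "translation": [[0.004, -0.042, 0], [0.008, -0.084, 0], [0.013, -0.126, 0], [0.018, -0.168, 0], [0.022, -0.213, 0]], "angular": [[0, 0, -5], [0, 0, -10], [0, 0, -15], [0, 0, -20], [0, 0, -23]]}}

```text
clock: 1.6
position: [0.5289, -0.0286, 0.2502]
tool_rot: [-1.571, 0.0, -1.626]
force: [0.5, -0.0, -0.4]
grip_width: 0.0852
```

{"name": "apply_moves", "arguments": {"jaw": [1, 1, 1, 1, 1], "translation": [[-0.014, -0.036, 0], [-0.028, -0.072, 0], [-0.042, -0.108, 0], [-0.057, -0.144, 0], [-0.073, -0.178, 0]], "angular": [[0, 0, -4], [0, 0, -8], [0, 0, -12], [0, 0, -16], [0, 0, -20]]}}

```text
clock: 2.1
position: [0.4551, -0.2067, 0.2502]
tool_rot: [-1.571, -0.0, -1.975]
force: [0.5, -0.7, -0.5]
grip_width: 0.0853
```

{"name": "apply_moves", "arguments": {"jaw": [1, 1, 1, 1, 1], "translation": [[0, 0, -0.045], [0, 0, -0.09], [0, 0, -0.13], [0, 0, -0.165], [0, 0, -0.19]], "angular": [[0, 0, 0], [0, 0, 0], [0, 0, 0], [0, 0, 0], [0, 0, 0]]}}

```text
clock: 2.6
position: [0.4551, -0.205, 0.058]
tool_rot: [-1.573, -0.0, -1.972]
force: [0.5, 0.4, 1.0]
grip_width: 0.0849
```

Run:
```python
from h import *
f=grab('side'); cv2.imwrite('pics/s2.png',cv2.resize(f['pixels'][170:350,150:400,::-1],None,fx=3,fy=3))
s=observe();print(s['position'],s['force'])
```

```text
[ 0.45402857 -0.2044841   0.05546195] [-3.59712855  1.99535905 -4.79254805]
```

View pics/s2.png

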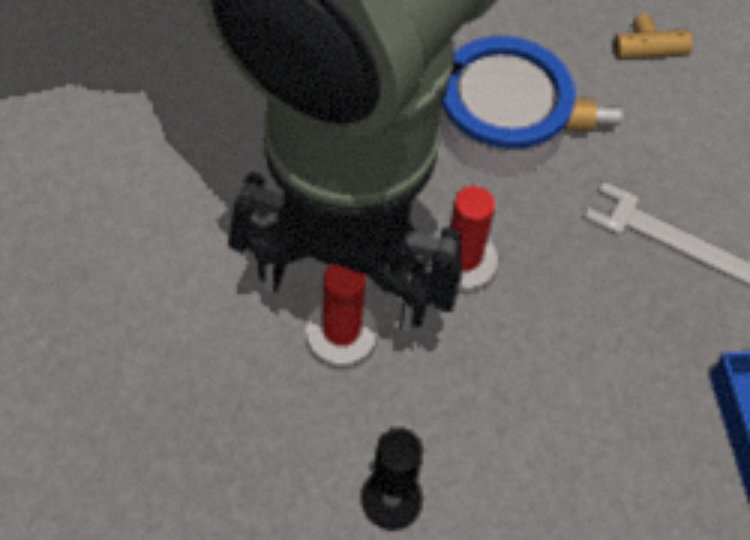

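The red tamper stands between the open fingers, at crop (343,310), and both neighbours are clear. I'm closing the jaws.

{"name": "apply_moves", "arguments": {"jaw": [0.2, -0.2, -0.6, -1, -1], "translation": [[0, 0, 0], [0, 0, 0], [0, 0, 0], [0, 0, 0], [0, 0, 0]], "angular": [[0, 0, 0], [0, 0, 0], [0, 0, 0], [0, 0, 0], [0, 0, 0]], "newtons": 70}}

```text
clock: 3.15
position: [0.4566, -0.2053, 0.0616]
tool_rot: [-1.569, 0.001, -1.972]
force: [-1.8, 1.7, 16.5]
grip_width: 0.0268
```

{"name": "apply_moves", "arguments": {"jaw": [-1, -1, -1, -1, -1], "translation": [[0, 0, 0], [0, 0, 0], [0, 0, 0], [0, 0, 0], [0, 0, 0]], "angular": [[0, 0, 0], [0, 0, 0], [0, 0, 0], [0, 0, 0], [0, 0, 0]]}}

```text
clock: 3.65
position: [0.4566, -0.2053, 0.0616]
tool_rot: [-1.569, 0.001, -1.972]
force: [-2.5, 0.9, 17.4]
grip_width: 0.0263
```

{"name": "apply_moves", "arguments": {"jaw": [-1, -1, -1, -1, -1], "translation": [[0, 0, 0.01], [0, 0, 0.04], [0, 0, 0.08], [0, 0, 0.115], [0, 0, 0.13]], "angular": [[0, 0, 0], [0, 0, 0], [0, 0, 0], [0, 0, 0], [0, 0, 0]]}}

```text
clock: 4.15
position: [0.4567, -0.2056, 0.1939]
tool_rot: [-1.567, 0.001, -1.973]
force: [-0.0, 0.3, -3.7]
grip_width: 0.0264
```

{"name": "apply_moves", "arguments": {"jaw": [-1, -1, -1, -1, -1], "translation": [[0.02, 0.03, 0], [0.05, 0.065, 0], [0.08, 0.1, 0], [0.11, 0.135, 0], [0.13, 0.16, 0]], "angular": [[0, 0, 4], [0, 0, 8], [0, 0, 13], [0, 0, 17], [0, 0, 20]]}}

```text
clock: 4.65
position: [0.5875, -0.0423, 0.1911]
tool_rot: [-1.57, 0.001, -1.618]
force: [0.3, -0.4, -2.7]
grip_width: 0.0263
```

{"name": "apply_moves", "arguments": {"jaw": [-1, -1, -1, -1, -1], "translation": [[0.008, 0.008, 0], [0.0145, 0.0125, 0], [0.0145, 0.0125, 0], [0.0145, 0.0125, 0], [0.0145, 0.0125, 0]], "angular": [[0, 0, 1], [0, 0, 1], [0, 0, 1], [0, 0, 1], [0, 0, 1]]}}

```text
clock: 5.15
position: [0.5999, -0.0339, 0.1905]
tool_rot: [-1.571, -0.0, -1.608]
force: [-0.4, -0.3, -1.9]
grip_width: 0.0268
```

Run:
```python
from h import *
f=grab('side'); g=grab('top')
a=cv2.resize(f['pixels'][90:270,220:420,::-1],None,fx=2,fy=2);b=cv2.resize(g['pixels'][30:210,170:370,::-1],None,fx=2,fy=2)
cv2.imwrite('pics/s3.png',np.hstack([a,b]))
s=observe();print(s['position'],s['tool_rot'],s['force'],s['moment'],s['grip_width'])
from m import measure
measure('side',f)
```

```text
[ 0.60012913 -0.03350887  0.19046588] [-1.57087116e+00 -7.85592582e-05 -1.60701044e+00] [ 0.05621321 -0.08957012 -3.06847116] [ 0.03513741 -0.00635856 -0.00152976] 0.026398812908099933
side red 360 [328. 160.] rect [6.33500e-01 5.26000e-02 1.07300e-01 2.93000e-02 6.85661e+01] ell [0.6333 0.0542] [0.034 0.115]
side red 310 [306. 245.] rect [ 5.42300e-01 -1.76100e-01  6.44000e-02  2.55000e-02  6.72783e+01] ell [ 0.5436 -0.1756] [0.03  0.067]
side blue 541 [318. 202.] rect [ 5.99800e-01 -3.77000e-02  1.02500e-01  9.91000e-02  8.11913e+01] ell [ 0.5998 -0.0363] [0.102 0.105]
side blue 4290 [429. 327.] rect [ 0.7462 -0.3395  0.1528  0.1188 89.9738] ell [ 0.7449 -0.341 ] [0.149 0.198]
side white 1225 [304.  37.] [0.6915 0.7417] [0.123 0.427]
side white 129 [211.  37.] [0.3659 0.7516] [0.029 0.145]
side white 139 [211.  43.] [0.3675 0.7138] [0.034 0.136]
side white 295 [90. 52.] [-0.0381  0.6797] [0.123 0.171]
side white 150 [212.  49.] [0.3682 0.6744] [0.031 0.151]
side white 623 [379. 122.] [0.8573 0.2653] [0.155 0.248]
side white 190 [296. 136.] [0.593  0.2467] [0.071 0.182]
side white 6
[... 571 characters left out ...]
e white 906 [ 17. 282.] [-0.0464 -0.171 ] [0.085 0.16 ]
side white 136 [ 74. 265.] [ 0.0626 -0.1407] [0.028 0.069]
side white 64 [383. 266.] [ 0.7121 -0.1892] [0.032 0.057]
side white 70 [181. 267.] [ 0.2839 -0.1658] [0.024 0.035]
side white 149 [ 91. 280.] [ 0.102  -0.1802] [0.046 0.063]
side white 106 [396. 277.] [ 0.7323 -0.223 ] [0.032 0.046]
side white 239 [ 57. 287.] [ 0.0338 -0.19  ] [0.049 0.093]
side white 62 [467. 299.] [ 0.8626 -0.2859] [0.024 0.038]
side white 114 [ 50. 307.] [ 0.0299 -0.2311] [0.033 0.049]
side white 270 [ 20. 368.] [ 0.0032 -0.3426] [0.041 0.06 ]
side white 264 [312. 371.] [ 0.5265 -0.3913] [0.048 0.06 ]
side white 70 [  4. 368.] [-0.0245 -0.3419] [0.014 0.038]
```

View pics/s3.png

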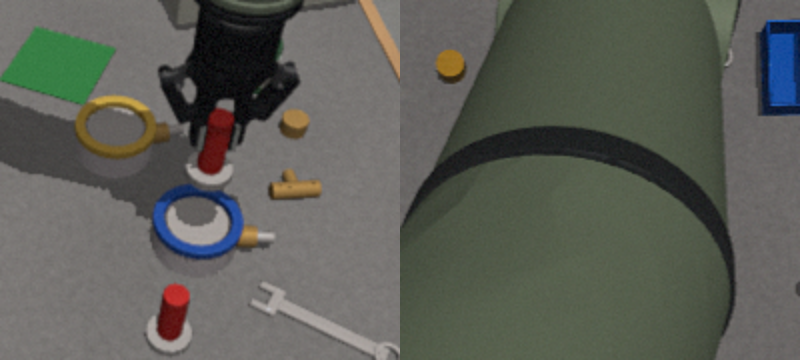

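The tamper is held over the regulator: handle at crop (216,140), foot at (210,168). I'll check its tilt against the projected vertical.

```bash
cat > tilt.py <<'E'
from m import *
def tilt(f,near):
    h=cv2.cvtColor(f['pixels'],cv2.COLOR_RGB2HSV).astype(int); H,S,V=h[...,0],h[...,1],h[...,2]
    cs=comps(((H<8)|(H>172))&(S>150)&(V>50),60)
    pc=proj(f,near); a,c,k=min(cs,key=lambda q:np.hypot(*(q[1]-pc)))
    (r,(w,hh),an)=cv2.minAreaRect(np.argwhere(k)[:,::-1].astype(np.float32))
    P=np.argwhere(k)[:,::-1]-c; w,v=np.linalg.eigh(P.T@P); d=v[:,1]; d*=-np.sign(d[1])
    e=proj(f,np.add(near,[0,0,.03]))-proj(f,np.subtract(near,[0,0,.03]))
    print('centroid',c.round(1),'exp',pc.round(1),'axis ang',np.degrees(np.arctan2(d[0],-d[1])).round(1),'vert ang',np.degrees(np.arctan2(e[0],-e[1])).round(1))
E
python3 - <<'E'
from tilt import *
f=grab('side')
tilt(f,[.600,-.0335,.178]); tilt(f,[.5505,-.1565,.049])
a=proj(f,[.6,-.0335,.132]);print('foot top centre exp',a)
h=cv2.cvtColor(f['pixels'],cv2.COLOR_RGB2HSV).astype(int)
m=((h[...,1]<60)&(h[...,2]>120))[165:186,305:345]
print('\n'.join(''.join('#' if x else '.' for x in r) for r in m))
E
```

```text
centroid [327.7 160. ] exp [326.8 160. ] axis ang 14.7 vert ang 12.2
centroid [306.  245.3] exp [306.  246.2] axis ang 11.8 vert ang 11.8
foot top centre exp [323.52769866 174.89474986]
........................................
.............................#####.#....
.............................#.#..##..#.
.............................#######....
..................................###...
................................##.#####
................................#.....##
........###..................###.#....##
........###..#.............######.##.###
.........######...........######..#####.
.........######..........#######.###.###
..........#######.......##########......
..........#####################.......#.
...........###################..#...#...
............#################...#.#.##..
..............##############...##..#.#..
.................#########.....##.###...
..............................#.#####.#.
.............................#.....####.
...........................####...#..##.
...........................###..##.#####
```

{"name": "apply_moves", "arguments": {"jaw": [-1, -1, -1, -1, -1], "translation": [[0, 0, -0.025], [0, 0, -0.05], [0, 0, -0.068], [0, 0, -0.076], [0, 0, -0.08]], "angular": [[0, 0, 0], [0, 0, 0], [0, 0, 0], [0, 0, 0], [0, 0, 0]]}}

```text
clock: 5.8
position: [0.6003, -0.033, 0.1099]
tool_rot: [-1.571, -0.0, -1.606]
force: [-0.1, 0.6, -2.5]
grip_width: 0.0264
```

{"name": "apply_moves", "arguments": {"jaw": [-1, -1, -1, -1, -1], "translation": [[0, 0, -0.003], [0, 0, -0.006], [0, 0, -0.009], [0, 0, -0.012], [0, 0, -0.012]], "angular": [[0, 0, 0], [0, 0, 0], [0, 0, 0], [0, 0, 0], [0, 0, 0]]}}

```text
clock: 6.3
position: [0.6009, -0.0328, 0.0985]
tool_rot: [-1.57, -0.0, -1.606]
force: [0.5, -0.8, 3.8]
grip_width: 0.0265
```

Run:
```python
from tilt import *
s=observe();print(s['position'],s['tool_rot'],s['force'],s['moment'],s['grip_width'])
f=grab('side'); p=s['position']; tilt(f,[p[0],p[1],p[2]-.012])
```

```text
[ 0.60093411 -0.03280033  0.0984795 ] [-1.56982079e+00 -2.76324014e-06 -1.60574608e+00] [ 0.4553464  -0.80093501  3.7676554 ] [-0.07640211 -0.09489471  0.02744912] 0.02650319434638347
centroid [321.8 188.3] exp [320.9 188.2] axis ang 15.1 vert ang 12.3
```

The moments and the picture agree that the tamper is tilted about 2° in the grip. I'll raise it off the plate, square it, and press again.

{"name": "apply_moves", "arguments": {"jaw": [-1, -1, -1, -1, -1], "translation": [[0, 0, 0.006], [0, 0, 0.012], [0, 0, 0.012], [0, 0, 0.012], [0, 0, 0.012]], "angular": [[0, 0, 0], [0, 0, 0], [-0.5, -1.2, 0], [-1, -2.3, 0], [-1, -2.3, 0]]}}

```text
clock: 6.85
position: [0.5999, -0.0323, 0.1103]
tool_rot: [-1.53, -0.016, -1.606]
force: [-0.2, -0.2, -2.1]
grip_width: 0.0268
```

```bash
cat > chk.py <<'E'
from tilt import *
s=observe();print(s['clock'],s['position'].round(4),s['tool_rot'].round(4),s['force'].round(1),s['moment'].round(3),s['grip_width'].round(4))
f=grab('side'); p=s['position']; tilt(f,[p[0],p[1],p[2]-.012])
E
python3 chk.py
```

```text
Traceback (most recent call last):
  File "chk.py", line 2, in <module>
    s=observe();print(s['clock'],s['position'].round(4),s['tool_rot'].round(4),s['force'].round(1),s['moment'].round(3),s['grip_width'].round(4))
                                                                                                                        ^^^^^^^^^^^^^^^^^^^^^
AttributeError: 'float' object has no attribute 'round'
```

{"name": "apply_moves", "arguments": {"jaw": [-1, -1, -1, -1, -1], "translation": [[0, 0, -0.004], [0, 0, -0.008], [0, 0, -0.011], [0, 0, -0.013], [0, 0, -0.013]], "angular": [[0, 0, 0], [0, 0, 0], [0, 0, 0], [0, 0, 0], [0, 0, 0]]}}

```text
clock: 7.35
position: [0.6005, -0.0327, 0.0971]
tool_rot: [-1.53, -0.016, -1.606]
force: [-1.7, 2.2, 4.6]
grip_width: 0.0269
```

```bash
python3 chk.py
```

```text
Traceback (most recent call last):
  File "chk.py", line 2, in <module>
    s=observe();print(s['clock'],s['position'].round(4),s['tool_rot'].round(4),s['force'].round(1),s['moment'].round(3),s['grip_width'].round(4))
                                                                                                                        ^^^^^^^^^^^^^^^^^^^^^
AttributeError: 'float' object has no attribute 'round'
```

```bash
sed -i "s/s\['grip_width'\].round(4)/s['grip_width']/" chk.py; python3 chk.py; python3 -c "
from h import *
f=grab('side'); cv2.imwrite('pics/s4.png',cv2.resize(f['pixels'][150:250,260:400,::-1],None,fx=5,fy=5,interpolation=cv2.INTER_CUBIC))"
```

```text
7.35 [ 0.6005 -0.0327  0.0971] [-1.5304 -0.0159 -1.6061] [-1.7  2.2  4.6] [0.533 0.529 0.026] 0.026935717108346528
centroid [321.7 188.6] exp [320.6 188.6] axis ang 10.6 vert ang 12.3
```

View pics/s4.png

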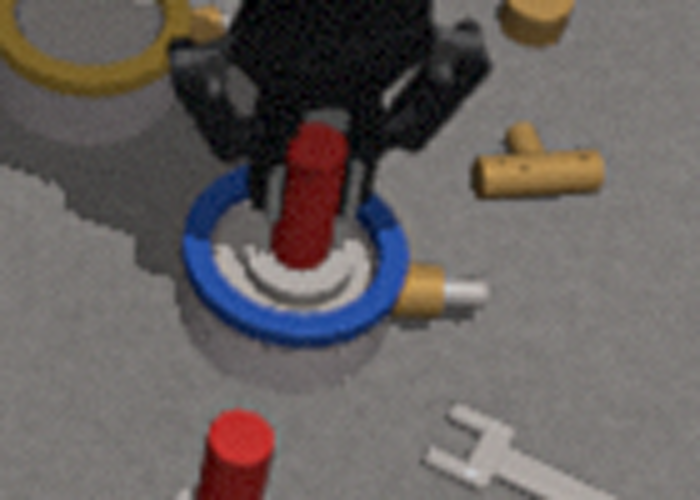

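Now it is over-corrected: the moments have reversed and axis is 10.6° against 12.3°. I'll take back about half the tilt.

{"name": "apply_moves", "arguments": {"jaw": [-1, -1, -1, -1, -1], "translation": [[0, 0, 0.006], [0, 0, 0.013], [0, 0, 0.013], [0, 0, 0.013], [0, 0, 0.013]], "angular": [[0, 0, 0], [0, 0, 0], [0.4, 0.7, 0], [0.7, 1.4, 0], [0.7, 1.4, 0]]}}

```text
clock: 7.95
position: [0.6006, -0.0331, 0.1101]
tool_rot: [-1.556, -0.005, -1.606]
force: [0.7, 0.2, -2.6]
grip_width: 0.0265
```

```bash
python3 chk.py
```

```text
7.95 [ 0.6006 -0.0331  0.1101] [-1.5558 -0.0046 -1.6062] [ 0.7  0.2 -2.6] [-0.01   0.062 -0.041] 0.026467509609042768
centroid [322.5 185. ] exp [321.5 185. ] axis ang 13.7 vert ang 12.3
```

{"name": "apply_moves", "arguments": {"jaw": [-1, -1, -1, -1, -1], "translation": [[0, 0, -0.004], [0, 0, -0.008], [0, 0, -0.011], [0, 0, -0.013], [0, 0, -0.013]], "angular": [[0, 0, 0], [0, 0, 0], [0, 0, 0], [0, 0, 0], [0, 0, 0]]}}

```text
clock: 8.5
position: [0.6006, -0.0328, 0.0972]
tool_rot: [-1.555, -0.005, -1.606]
force: [-0.3, -0.2, 5.4]
grip_width: 0.0265
```

```bash
python3 chk.py
```

```text
8.5 [ 0.6006 -0.0328  0.0972] [-1.5548 -0.0048 -1.6058] [-0.3 -0.2  5.4] [-0.087  0.229  0.019] 0.026549825570231448
centroid [321.6 188.6] exp [320.7 188.6] axis ang 13.8 vert ang 12.3
```

{"name": "apply_moves", "arguments": {"jaw": [-1, -1, -1, -1, -1], "translation": [[0, 0, -0.002], [0, 0, -0.004], [0, 0, -0.006], [0, 0, -0.007], [0, 0, -0.007]], "angular": [[0, 0, 0], [0, 0, 0], [0, 0, 0], [0, 0, 0], [0, 0, 0]]}}

```text
clock: 9.05
position: [0.6007, -0.033, 0.0913]
tool_rot: [-1.554, -0.004, -1.606]
force: [-4.4, 0.5, 19.4]
grip_width: 0.0268
```

```bash
python3 chk.py
```

```text
9.05 [ 0.6007 -0.033   0.0913] [-1.5542 -0.0044 -1.6061] [-4.4  0.5 19.4] [0.004 1.315 0.008] 0.026846213394356038
centroid [321.4 190.2] exp [320.4 190.3] axis ang 14.1 vert ang 12.3
```

Bottomed: 22 N net and the TCP height matches. A residual My and Fx remain, so I'll trim the pitch in place.

{"name": "apply_moves", "arguments": {"jaw": [-1, -1, -1], "translation": [[0, 0, 0], [0, 0, 0], [0, 0, 0]], "angular": [[0, 0.5, 0], [0, 1, 0], [0, 1, 0]]}}

```text
clock: 9.4
position: [0.6016, -0.0329, 0.0914]
tool_rot: [-1.57, -0.005, -1.606]
force: [0.2, -0.9, 17.3]
grip_width: 0.0262
```

```bash
python3 chk.py
```

```text
9.4 [ 0.6016 -0.0329  0.0914] [-1.5702 -0.0052 -1.6058] [ 0.2 -0.9 17.3] [-0.067  0.11  -0.034] 0.026206243278742197
centroid [321.7 190.3] exp [320.8 190.2] axis ang 15.4 vert ang 12.3
```

Moments and lateral force are near zero, so the foot sits flush. Now I'll hold with about 20 N or a little more, against the 12 N needed to bottom it.

{"name": "apply_moves", "arguments": {"jaw": [-1, -1, -1, -1, -1], "translation": [[0, 0, -0.0005], [0, 0, -0.0005], [0, 0, -0.0005], [0, 0, -0.0005], [0, 0, -0.0005]], "angular": [[0, 0, 0], [0, 0, 0], [0, 0, 0], [0, 0, 0], [0, 0, 0]]}}

```text
clock: 9.95
position: [0.6016, -0.0329, 0.0913]
tool_rot: [-1.57, -0.005, -1.606]
force: [-1.6, -0.5, 22.9]
grip_width: 0.0267
```

{"name": "apply_moves", "arguments": {"jaw": [-1, -1, -1, -1, -1], "translation": [[0, 0, 0], [0, 0, 0], [0, 0, 0], [0, 0, 0], [0, 0, 0]], "angular": [[0, 0, 0], [0, 0, 0], [0, 0, 0], [0, 0, 0], [0, 0, 0]]}}

```text
clock: 10.45
position: [0.6016, -0.0329, 0.0913]
tool_rot: [-1.57, -0.005, -1.606]
force: [-2.0, -0.7, 22.1]
grip_width: 0.0265
```

{"name": "apply_moves", "arguments": {"jaw": [-1, -1, -1, -1, -1], "translation": [[0, 0, 0], [0, 0, 0], [0, 0, 0], [0, 0, 0], [0, 0, 0]], "angular": [[0, 0, 0], [0, 0, 0], [0, 0, 0], [0, 0, 0], [0, 0, 0]]}}

```text
clock: 10.95
position: [0.6016, -0.0329, 0.0913]
tool_rot: [-1.57, -0.005, -1.606]
force: [-3.0, 0.1, 21.4]
grip_width: 0.027
```

```bash
python3 chk.py; python3 -c "
from h import *
f=grab('side'); cv2.imwrite('pics/s5.png',cv2.resize(f['pixels'][150:250,260:400,::-1],None,fx=5,fy=5,interpolation=cv2.INTER_CUBIC))"
```

```text
10.95 [ 0.6016 -0.0329  0.0913] [-1.5696 -0.0051 -1.6058] [-3.   0.1 21.4] [-0.013  0.506 -0.025] 0.027048163909918953
centroid [321.7 190.4] exp [320.8 190.3] axis ang 15.4 vert ang 12.4
```

View pics/s5.png

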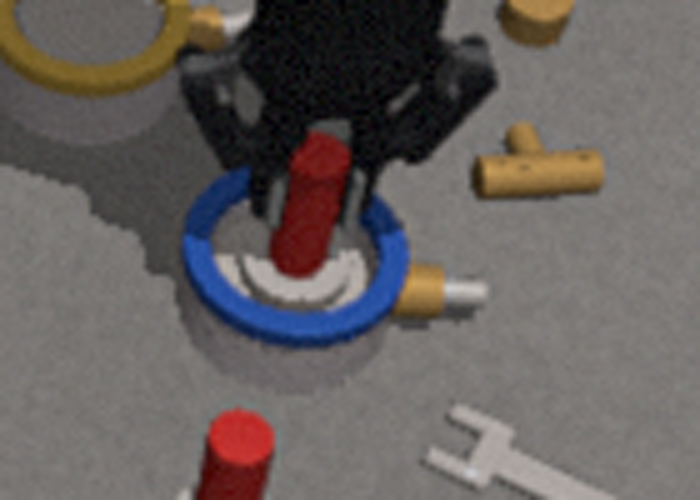

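Run:
```python
from h import *
f=np.load('side.npy',allow_pickle=True).item()
for a in(-2,0,2):
    t=np.radians(a); r=lambda h:proj(f,np.array([.6016-.0616*np.sin(t)+h*np.sin(t),-.033,.030+h*np.cos(t)]))
    print(a,[((r(h)-[260,150])*5).round(0) for h in(0,.012,.086)])
for dx in(-.025,.025): print(((proj(f,[.6016+dx,-.033,.042])-[260,150])*5).round())
for dx in(-.052,.052): print(((proj(f,[.6003+dx,-.0335,.05])-[260,150])*5).round())
```

```text
-2 [array([294., 268.]), array([296., 253.]), array([314., 148.])]
0 [array([289., 269.]), array([293., 253.]), array([316., 148.])]
2 [array([285., 269.]), array([289., 253.]), array([318., 148.])]
[239. 256.]
[346. 249.]
[181. 250.]
[404. 236.]
```

The hold is complete: the plate is at the stop, foot centred at crop (300,265), with handle top and bottom offset as expected for upright. Releasing and moving to the mat.

{"name": "apply_moves", "arguments": {"jaw": [-1, -1, -1, -1, -1], "translation": [[0, 0, 0.005], [0, 0, 0.01], [0, 0, 0.015], [0, 0, 0.02], [0, 0, 0.025]], "angular": [[0, 0, 0], [0, 0, 0], [0, 0, 0], [0, 0, 0], [0, 0, 0]]}}

```text
clock: 11.55
position: [0.5999, -0.0327, 0.1147]
tool_rot: [-1.574, -0.005, -1.606]
force: [-0.2, -1.1, -3.3]
grip_width: 0.0265
```

{"name": "apply_moves", "arguments": {"jaw": [-1, -1, -1, -1, -1], "translation": [[0, 0, 0.02], [0, 0, 0.05], [0, 0, 0.075], [-0.005, 0.02, 0.085], [-0.015, 0.05, 0.085]], "angular": [[0, 0, 0], [0, 0, 0], [0, 0, 0], [0, 0, 2], [0, 0, 5]]}}

```text
clock: 12.05
position: [0.586, 0.0162, 0.2013]
tool_rot: [-1.57, -0.006, -1.52]
force: [1.3, 0.9, -4.0]
grip_width: 0.0265
```

{"name": "apply_moves", "arguments": {"jaw": [-1, -1, -1, -1, -1], "translation": [[-0.014, 0.035, 0], [-0.028, 0.07, 0], [-0.042, 0.105, 0], [-0.056, 0.14, 0], [-0.07, 0.175, 0]], "angular": [[0, 0, 4], [0, 0, 8], [0, 0, 12], [0, 0, 16], [0, 0, 19]]}}

```text
clock: 12.55
position: [0.5144, 0.1934, 0.1998]
tool_rot: [-1.573, -0.005, -1.184]
force: [0.2, 0.4, -2.0]
grip_width: 0.0266
```

{"name": "apply_moves", "arguments": {"jaw": [-1, -1, -1, -1, -1], "translation": [[-0.016, 0.035, 0], [-0.032, 0.07, 0], [-0.046, 0.098, 0], [-0.05, 0.106, 0], [-0.05, 0.106, 0]], "angular": [[0, 0, 4], [0, 0, 8], [0, 0, 11], [0, 0, 12], [0, 0, 12]]}}

```text
clock: 13.05
position: [0.4646, 0.2992, 0.1996]
tool_rot: [-1.573, -0.005, -0.975]
force: [0.5, -0.9, -2.5]
grip_width: 0.0268
```

```bash
python3 chk.py; python3 -c "
from h import *
f=grab('side'); cv2.imwrite('pics/s6.png',cv2.resize(f['pixels'][20:230,160:400,::-1],None,fx=3,fy=2.8,interpolation=cv2.INTER_CUBIC))"
```

```text
13.05 [0.4646 0.2992 0.1996] [-1.5732 -0.005  -0.9751] [ 0.5 -0.9 -2.5] [-0.028 -0.013  0.006] 0.026832493070228045
centroid [250.   65.7] exp [248.4  65.4] axis ang 4.5 vert ang -0.1
```

View pics/s6.png

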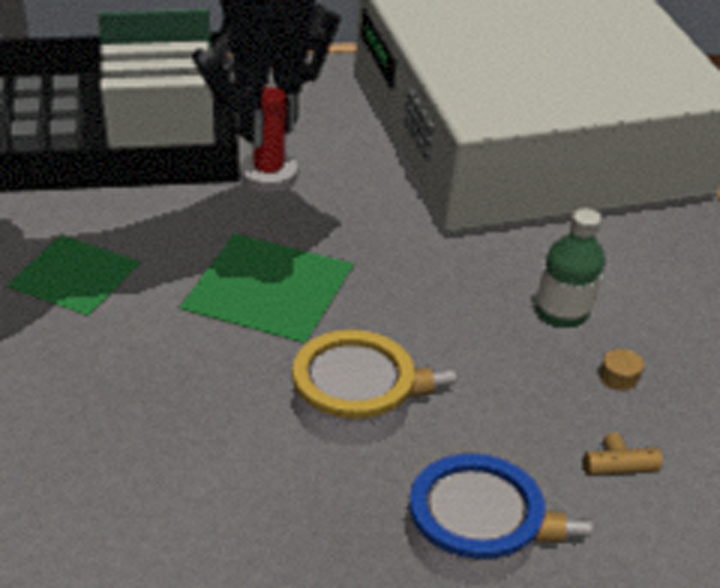

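The blue plate is back up at crop (477,503), and the tamper hangs over the mat. Lowering.

{"name": "apply_moves", "arguments": {"jaw": [-1, -1, -1, -1, -1], "translation": [[0, 0, -0.035], [0, 0, -0.075], [0, 0, -0.105], [0, 0, -0.121], [0, 0, -0.127]], "angular": [[0, 0, 0], [0, 0, 0], [0, 0, 0], [0, 0, 0], [0, 0, 0]]}}

```text
clock: 13.65
position: [0.4656, 0.2962, 0.0712]
tool_rot: [-1.575, -0.006, -0.98]
force: [0.7, 0.2, -2.5]
grip_width: 0.0268
```

{"name": "apply_moves", "arguments": {"jaw": [-1, -1, -1, -1, -1], "translation": [[0, 0, -0.002], [0, 0, -0.004], [0, 0, -0.006], [0, 0, -0.007], [0, 0, -0.007]], "angular": [[0, 0, 0], [0, 0, 0], [0, 0, 0], [0, 0, 0], [0, 0, 0]]}}

```text
clock: 14.15
position: [0.4656, 0.2984, 0.0661]
tool_rot: [-1.572, -0.005, -0.977]
force: [-0.4, 0.3, -2.2]
grip_width: 0.0264
```

```bash
python3 chk.py
```

```text
14.15 [0.4656 0.2984 0.0661] [-1.5719 -0.0052 -0.9773] [-0.4  0.3 -2.2] [ 0.05  -0.014 -0.004] 0.026370778583304878
centroid [250.3 108. ] exp [248.8 107.5] axis ang 5.8 vert ang -0.0
```

{"name": "apply_moves", "arguments": {"jaw": [-1, -1, -1], "translation": [[0, 0, -0.001], [0, 0, -0.0015], [0, 0, -0.0015]], "angular": [[0, 0, 0], [0, 0, 0], [0, 0, 0]]}}

```text
clock: 14.5
position: [0.4658, 0.2982, 0.0656]
tool_rot: [-1.572, -0.005, -0.978]
force: [-5.5, -4.7, 24.5]
grip_width: 0.0262
```

{"name": "apply_moves", "arguments": {"jaw": [-1, -1], "translation": [[0, 0, 0.0007], [0, 0, 0.0007]], "angular": [[0, 0, 0], [0, 0, 0]], "newtons": 20}}

```text
clock: 14.7
position: [0.4658, 0.2982, 0.0657]
tool_rot: [-1.572, -0.005, -0.978]
force: [-3.0, -2.6, 12.9]
grip_width: 0.0261
```

{"name": "apply_moves", "arguments": {"jaw": [-0.3, -0.2, -0.1, 0.1, 0.3], "translation": [[0, 0, 0], [0, 0, 0], [0, 0, 0], [0, 0, 0], [0, 0, 0]], "angular": [[0, 0, 0], [0, 0, 0], [0, 0, 0], [0, 0, 0], [0, 0, 0]]}}

```text
clock: 15.2
position: [0.4655, 0.2982, 0.0649]
tool_rot: [-1.572, -0.005, -0.977]
force: [0.8, -0.3, 0.3]
grip_width: 0.0552
```

{"name": "apply_moves", "arguments": {"jaw": [0.6, 0.9, 1, 1, 1], "translation": [[0, 0, 0], [0, 0, 0], [0, 0, 0], [0, 0, 0.005], [0, 0, 0.02]], "angular": [[0, 0, 0], [0, 0, 0], [0, 0, 0], [0, 0, 0], [0, 0, 0]]}}

```text
clock: 15.7
position: [0.465, 0.2978, 0.0848]
tool_rot: [-1.574, -0.005, -0.977]
force: [-0.6, 0.2, 0.7]
grip_width: 0.0855
```

{"name": "apply_moves", "arguments": {"jaw": [1, 1, 1, 1, 1], "translation": [[0, 0, 0.03], [0, 0, 0.07], [0, 0, 0.11], [0, 0, 0.14], [0, 0, 0.16]], "angular": [[0, 0, 0], [0, 0, 0], [0, 0, 0], [0, 0, 0], [0, 0, 0]]}}

```text
clock: 16.2
position: [0.4659, 0.2983, 0.2487]
tool_rot: [-1.569, -0.005, -0.978]
force: [0.9, -0.1, 0.1]
grip_width: 0.0854
```

Run:
```python
from tilt import *
s=observe();print(s['clock'],s['position'],s['force'])
f=grab('side'); cv2.imwrite('pics/s7.png',cv2.resize(f['pixels'][20:230,160:400,::-1],None,fx=3,fy=2.8,interpolation=cv2.INTER_CUBIC))
tilt(f,[.4656,.298,.053]); print(proj(f,[.465,.3,.004]))
```

```text
16.2 [0.46588093 0.29832021 0.24872233] [ 0.88203317 -0.14061906  0.08611781]
centroid [249.3 107.1] exp [248.8 107.9] axis ang 0.2 vert ang -0.0
[248.59317388 120.98839269]
```

View pics/s7.png

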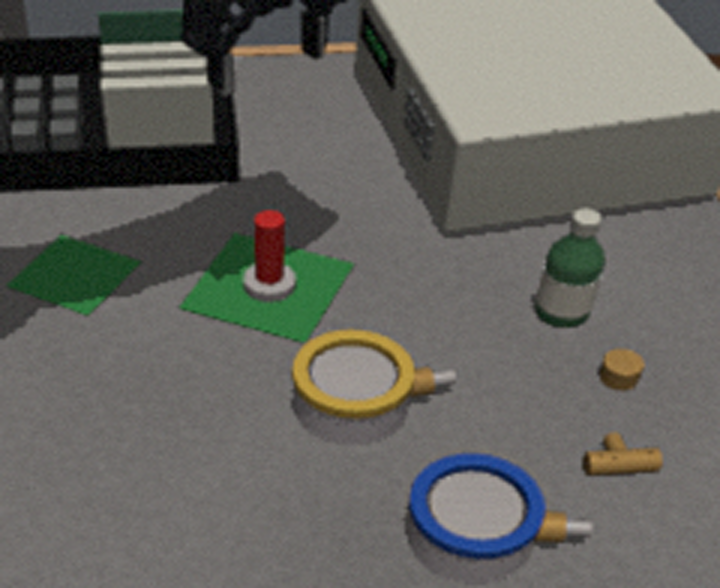

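The tamper stands upright and central on the mat. Before handing in, I'll re-check levelness at the hold from the saved picture, row by row, at no robot time.

Run:
```python
from h import *
f=np.load('side.npy',allow_pickle=True).item()
P=cv2.imread('pics/s5.png').astype(int)
for v in range(130,275,10):
    r=P[v]; m=np.where((r[:,2]-np.maximum(r[:,0],r[:,1])>50)&(np.abs(np.arange(700)-310)<70))[0]
    if len(m): print(v,m[0],m[-1],(m[0]+m[-1])/2)
t=np.linspace(0,2*np.pi,60)
for a in(-2,0,2):
    th=np.radians(a);R=cv2.Rodrigues(np.array([0,th,0]))[0]
    def loc(p):return (proj(f,R@(np.array(p)-[0,0,.0616])+[.6016,-.033,.0916])-[260,150])*5
    top=np.array([loc([.014*np.cos(x),.014*np.sin(x),.086]) for x in t]); b=np.array([loc([.014*np.cos(x),.014*np.sin(x),.012]) for x in t]); ft=np.array([loc([.025*np.cos(x),.025*np.sin(x),.012]) for x in t])
    print(a,'top',top[:,0].min(),top[:,0].max(),top[:,1].min(),'bot',b[:,0].min(),b[:,0].max(),b[:,1].max(),'foot x',ft[:,0].min(),ft[:,0].max(),'y of ext',ft[ft[:,0].argmin(),1],ft[ft[:,0].argmax(),1])
g=P.mean(2).astype(int); 
for v in(245,252,259,266,273): print(v,g[v,205:400:5])
```

```text
140 306 337 321.5
150 298 348 323.0
160 292 349 320.5
170 291 347 319.0
180 293 343 318.0
190 291 342 316.5
200 290 337 313.5
210 286 338 312.0
220 285 333 309.0
230 281 330 305.5
240 274 327 300.5
250 273 325 299.0
260 274 322 298.0
270 281 315 298.0
-2 top 281.32015372897285 346.35125062216275 123.87563010711091 bot 266.0231143257957 326.97027180625867 276.6094924224413 foot x 242.1520356774269 351.0080610876497 y of ext 250.18921649965606 257.07855154270845
0 top 283.38339491371045 348.1369523501809 123.79978595255835 bot 262.4384324948102 323.1383275386537 276.8031396814064 foot x 238.63720468971025 347.0515762021617 y of ext 249.31667594475044 258.4815951420886
2 top 285.4774300060461 349.8723930049249 123.76922098237699 bot 258.9019742112026 319.29219467582385 276.98245028215666 foot x 235.19548040146873 343.05680404029033 y of ext 248.35817972269268 259.80681443883043
245 [95 81 79 88 94 94 96 94 88 92 98 99 89 49 31 37 42 46 45 43 46 51 51 41
 48 79 98 96 90 88 80 71 70 59 38 60 96 96 95]
252 [ 94  86  92 102 101 100  99 101 103 101  97  95  85  49  31  39  41  45
  46  45  48  46  44  41  53  87 107 141 145 149 158 110  71  71  61  61
  86  95  92]
259 [ 89  99 133 165 172 166 116  93 148 172 138 124 116  78  41  34  45  41
  44  51  50  46  41  45  75 114 129 159 173 161 164 147  90  63  65  65
  87  97  91]
266 [ 93  92 115 158 176 173 148  94 128 176 173 171 173 159  87  34  41  44
  43  46  43  38  42  75 141 174 170 170 167 157 160 166 111  67  67  82
  94  95  94]
273 [ 95  91  94 124 159 173 172 104  85 147 174 170 171 172 146  99  67  56
  47  44  49  64 105 155 172 169 168 168 161 163 171 173 134  75  62  82
  95  98  95]
```

Edge slopes (right edge 349→323 observed, 348→323 predicted for 0°) show the tamper was level during the hold. Handing in.

```bash
python3 -c "
from h import *
workorder.job_done(); print(observe()['clock'])"
```

```text
the job is handed in; nothing more can be done
the job is handed in; nothing more can be done
```

I pressed the blue-ringed regulator's plate down to its stop with the red-handled tamper nearest the base and held it there. I then released it and stood the tamper upright near the centre of the larger green mat. The job is handed in at about 16 s of the 48 s allowed, with the gripper open and clear above it.

- **Pressing:** I made two light trial presses first to square the tamper, because the tool moments suggested a slight tilt. The full press then stayed at the stop for more than 1.5 s at about 20–25 N, against the 12 N needed to bottom it. The tool height put the tamper's underside at about 30 mm, as expected for the plate pressed home.
- **Last checks:** The final picture shows the blue plate back up. The tamper stands within 0.2° of vertical in the side view, about 2 mm from the mat's centre.
- **Disagreement:** While the tamper was held, the automatic tilt estimate read 2–5° off vertical. The handle's edges in the saved picture of the hold matched an upright tool, so I put that estimate down to the fingers hiding part of the handle. A small sideways force, 2–3 N, remained during the hold.

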